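# Load a two-tier compression-set jig

### The job

Load the two-tier compression-set jig for the ageing oven: lay the red rubber test button in the circle on the grey base, lower the dark middle plate (brass collars up) over both guide pins onto it, lay the green button in the circle on the middle plate, and close the stack with the bright cover plate over both pins. Everything must lie flat and loose, ready for the clamp nuts. The black button is a spare for another run: leave it lying where it is, and do not knock over or shove aside the sample vial.

Things in the scene. Friction and masses are not known exactly. Their poses are not given: they have to be found in the camera images.
- jig: jig base, fixed to the bench: grey plate 100 (x) x 54 (y) x 12 mm, white circle of 38 mm in the middle of its top. Two upright steel guide pins, 8 mm thick, at x = +33 and -33 mm (y = 0), reach up to z = 67 mm; the last 8 mm taper to a 3 mm nose. Round each pin a fixed brass collar, 17 mm across, from z = 12 to 21.5 mm. Origin: centre of the underside; x from pin to pin, z up
- middle_plate: loose dark steel plate 86 (x) x 42 (y) x 10 mm, 0.22 to 0.35 kg, lying flat; two through holes 11 mm wide at x = +33 and -33 mm; round each hole a brass collar, 17 mm across, 9.5 mm high, stands on the top face (hole goes on through it); white circle in the middle. Origin: centre of the underside; x from hole to hole, z up. On the red button its underside is 24.5 mm over the bench
- cover_plate: loose bright steel plate 86 (x) x 42 (y) x 12 mm, 0.27 to 0.43 kg, lying flat, plain faces (two thin dark marks on top), two through holes 11 mm in diameter at x = +33 and -33 mm (y = 0). Origin: centre of the underside; x along the plate from hole to hole, z up. On the finished stack its underside is 47 mm over the bench
- red_button: loose red rubber test button, a plain disc 29 mm in diameter and 12.5 mm high, about 12 g, lying flat (firm: it does not give noticeably). Origin: centre of the underside, z up
- green_button: loose green rubber test button, same size: disc 29 mm in diameter, 12.5 mm high, lying flat. Origin: centre of the underside, z up. On the middle plate its underside is 34.5 mm over the bench
- black_button: loose black rubber button of the same size (29 mm in diameter, 12.5 mm high), the spare: to be left where it lies. Origin: centre of the underside, z up
- vial: loose light green sample vial with a white cap, 26 mm in diameter, 58 mm high, standing upright near the bench vice: a bystander, not to be knocked over. Origin: centre of the underside, z up

How it is judged:
By the outcome, as a careful person would: the job done as asked, in the order asked, and still so for the second after the job is handed in, with the robot touching nothing.
It also fails if it takes over 128 s, if anything falls off the work surface, if the arm or the gripper's body presses on something with over 40 N, if the wrist force passes 120 N, or if a joint passes its speed limit or range.

### The arm

A 6-joint arm with a two-finger parallel gripper is mounted at the origin on a cart in front of the work surface, level with it; the furniture and walls round the work are solid. World frame = base frame: x ahead of the robot, y to its left, z up, the work surface at z = 0. Lengths are in mm, angles in rad, forces in N, time in s.
With the tool pointing down it reaches from about 275 to 750 mm from the base axis. Payload 10.2 kg.
Tool frame: the origin (TCP) lies at the very end of the fingers, on their centre line; the grasp point (between the pads) lies 19 mm behind it (ctrl.hold_point_z is the distance from the TCP to the grasp point, in mm); z points along the fingers, y is the direction in which the jaws open and shut (so a half turn about z gives the same grasp; the last joint's range is limited). The gripper opens to 85 mm and grips with 20 to 120 N. Pads are 22 mm wide; open, the fingers measure 114 mm over their backs; the gripper's body (76 mm by 85 mm) begins 54 mm behind the grasp point. The pads swing forward as they close: fully open they stand 13 mm farther back than shut.
Start: joints at [0.879, 0.313, 1.498, -0, 1.331, -0.223], TCP at [237.216, 468.358, 231.294] pointing down, gripper open.
Joint ranges: [-2.94, 2.94], [-0.97, 2.17], [0.19, 2.56], [-1.23, 4.37], [0.02, 3.11], [-2.88, 2.88]. Speed limits (rad/s): [2.39, 2.39, 3.01, 3.14, 3.14, 3.14].

### API

Orientations are given as a unit quaternion [w, x, y, z].
In Python, from rig import readout, cams, workorder, spotter, ctrl gives the robot as it stands.
- The arm moves only by the tool step_arm, never from a script. Its argument "plan" is text: rows parted by semicolons, each of 5 numbers parted by spaces: the shift along the tool's x, y, z in cm, then the turn about the tool's z in degrees, then the opening in per cent of the stroke, from 0 (shut) to 100 (fully open). In form: x y z twist gripper; .... A call has 1 to 10 rows; each row is the pose to reach, as a shift and turn from the pose commanded when the call began, along the tool's axes at that moment; what a row does not reach only later rows make up. A row lasts 1/10 s, in which the tool goes at most 50 mm and 8.59 degrees, less where a joint would pass 70% of its speed; a pose out of reach is approached as far as the arm can. A call with a gripper value outside its range is refused whole. The fingers move at their own pace and stop on an object; "grip_force" is the grip in N (left out, the last holds). Time passes only in rows, so rows that repeat a pose let the fingers close. It gives the time, the measured TCP pose, the force and the opening at its end, in the units of the state.
- readout.sense(): the state, without advancing time (a new reading comes with each control period).
- cams.capture(name): name is "scene" or "top" or "wrist"; returns (picture, depth): 400x640x3 uint8, red, green, blue; 400x640 float32, mm along the optical axis (not along the pixel's ray), 0 where there is no reading.
- cams.camera_info(name): a dict with "vfov" (degrees; the focal length in pixels is half the picture's height over the tangent of half this angle, whatever the lens; pixels are square), "cx", "cy" (the principal point, pixels), "rvec" (rotation vector, rad) and "tvec" (3), from world to camera coordinates, as OpenCV has them. Camera axes: x right, y down, z forward; pixel columns grow to the right and rows downward; lengths in mm; the calibration is good to about 2 mm. A picture is of the moment at which its call begins: read the wrist's pose just before it. camera_info takes no time and is no camera call; for the wrist camera it gives the pose at the moment of the call.
- workorder.finish_job(): hands the job in, once; it reports no verdict.
Trained networks look in the newest picture that a camera, given by its name, has taken for a name from the list of things; names that differ only in an ending like _2 or _b are one class to them, and where a whole thing is asked for, a point or a joint stands for the part that bears it (a point fixed in the world has none). Each returns a list of dicts, best first, with "conf" (0 to 1); they miss things now and then, are a little off and sometimes report something else, mostly with a low value. They report only what shows in the picture. A call takes as long as a camera call.
- spotter.regions_of(camera, target): "pixels" (400x640 bool, what is visible of it) and "extent" ([centre column, centre row, width, height] in pixels, round what is visible of it).
The state is a dict: "time_s": time; "joints": joint angles; "dq": joint speeds; "tau": joint torques, N m; "eef_pos": TCP position; "ee_rot": TCP orientation; "force": force on the tool from outside, world axes, zero at the start; "wrist_torque": the same for the moment, N m; "grip_width": opening from 0.0 (shut) to 1.0 (fully open).
Only numpy, scipy, OpenCV 4.12 (cv2) and the standard library are available. Lean on these libraries where they do the work, as an engineer would, in place of code of your own. Each camera call takes 0.05 s, during which the arm holds its last target. There are 200 camera calls.

## Working session

There is one attempt and no reset: what is moved stays moved. The work goes in short steps, Python scripts to look and compute and a tool call to move; the robot and the scene stay as the last step left them, time stands still between calls to the robot, and variables do not carry over. Pictures are saved under pics/ and viewed, about 12 in all and at most 16, crops included, and the job is handed in when it is done.

Besides the shell and the picture viewer there is one more tool, called after "Call:" as a command line: name --argument value ..., lists and objects as JSON in quotes. step_arm: Moves the arm, as the interface text tells. Its arguments: {"type":"object","properties":{"plan":{"type":"string"},"grip_force":{"type":"number"}},"required":["plan"]}

```bash
ls; mkdir -p pics
cat > h.py <<'E'
import numpy as np, cv2
from rig import readout, cams, workorder, spotter, ctrl
def cam(name):
    i=cams.camera_info(name); f=200/np.tan(np.radians(i['vfov'])/2)
    R=cv2.Rodrigues(np.array(i['rvec'],float))[0]; t=np.array(i['tvec'],float)
    return f,i['cx'],i['cy'],R,t,i
def world(c,u,v,d):
    f,cx,cy,R,t=c[:5]; u,v,d=map(np.asarray,(u,v,d))
    P=np.stack([(u-cx)/f*d,(v-cy)/f*d,d],-1)
    return (P-t)@R
def rayz(c,u,v,z):
    f,cx,cy,R,t=c[:5]
    o=-R.T@t; r=R.T@np.array([(u-cx)/f,(v-cy)/f,1.]); return o+r*(z-o[2])/r[2]
def save(n,p): cv2.imwrite('pics/'+n+'.png',p[:,:,::-1])
E
python3 - <<'E'
from h import *
print(readout.sense())
for n in ('top','scene'):
    c=cam(n); p,d=cams.capture(n); save(n+'0',p); np.save(n+'0.npy',d); print(n,c[5], 'campos',-c[3].T@c[4])
    for t in ('jig','middle_plate','cover_plate','red_button','green_button','black_button','vial'):
        for r in spotter.regions_of(n,t)[:2]:
            m=r['pixels']&(d>0); v,u=np.nonzero(m)
            if len(u)==0: print(t,'empty',r['extent']);continue
            W=world(c,u,v,d[v,u]); zt=np.percentile(W[:,2],90); T=W[abs(W[:,2]-zt)<5] 
            rc=cv2.minAreaRect(T[:,:2].astype(np.float32))
            print(t,round(r['conf'],2),np.round(r['extent']),'med',np.round(np.median(W,0),1),'ztop',round(float(zt),1),'rect',np.round(rc[0],1),np.round(rc[1],1),round(rc[2],1))
E
```

```text
pics
{'time_s': 0.0, 'joints': array([ 8.78563014e-01,  3.13445330e-01,  1.49848382e+00,  1.60865115e-06,
        1.33101661e+00, -2.23447179e-01]), 'dq': array([ 0.00016772, -0.00056941,  0.00128109, -0.00184255, -0.00014807,
        0.00127508]), 'tau': array([ 2.32105785e-04, -4.12267721e+01, -2.59740955e+01, -2.01708781e-04,
        4.16757830e-03,  4.02941134e-05]), 'eef_pos': array([237.04702072, 468.12498683, 230.71988144]), 'ee_rot': array([-2.99746656e-04,  2.32252825e-01,  9.72655215e-01, -6.06532041e-04]), 'force': array([-1.06053702,  0.31172921,  0.89026807]), 'wrist_torque': array([ 0.01451753, -0.04865372,  0.00643611]), 'grip_width': 0.9993035284079035}
top {'vfov': 42.00484193981316, 'cx': 317.4355900666606, 'cy': 196.3751099174486, 'rvec': array([ 2.20335233, -2.15827022,  0.1182402 ]), 'tvec': array([253.221725  , 473.27851355, 865.13221837])} campos [385.53212182 275.58039147 901.10375626]
jig 0.79 [224. 179.  65.  58.] med [496.2 430.1  11.2] ztop 15.8 rect [496.8 430.1] [54.  98.9] 36.2
middle_plate 0.8 [364. 191.  51.  46.] med [482.2 183.2   9.5] ztop 13.0 rec
[... 861 characters left out ...]
30363359])} campos [-197.97537205  904.89286281  493.91142024]
jig 0.81 [250. 221.  43.  52.] med [485.6 441.2  14.3] ztop 41.3 rect [496.4 431.1] [ 6.  75.1] 36.7
middle_plate 0.65 [346. 196.  19.  26.] med [476.8 191.1  12.6] ztop 19.6 rect [481.8 183.5] [19.3 86. ] 43.2
cover_plate 0.86 [333. 236.  36.  32.] med [378.4 330.3  13.7] ztop 15.2 rect [384.4 322.5] [42.7 89.1] 21.6
red_button 0.56 [311. 211.  17.  14.] med [472.1 295.   13.9] ztop 15.8 rect [476.2 292.1] [25.2 28.5] 49.0
black_button 0.5 [348. 177.  12.   8.] med [550.6 103.5  13.4] ztop 15.8 rect [554.5 100.7] [26.  26.9] 56.9
vial 0.7 [209. 203.  14.  32.] med [600.  459.3  34. ] ztop 59.4 rect [607.2 456.3] [21.  22.2] 24.3
```

Run:
```python
import cv2
a=cv2.imread('pics/top0.png')[80:300,160:460];b=cv2.imread('pics/scene0.png')[140:290,180:420]
cv2.imwrite('pics/a.png',cv2.resize(a,(800,586),interpolation=cv2.INTER_CUBIC));cv2.imwrite('pics/b.png',cv2.resize(b,(800,500),interpolation=cv2.INTER_CUBIC))
```

```text
(no output)
```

View pics/a.png

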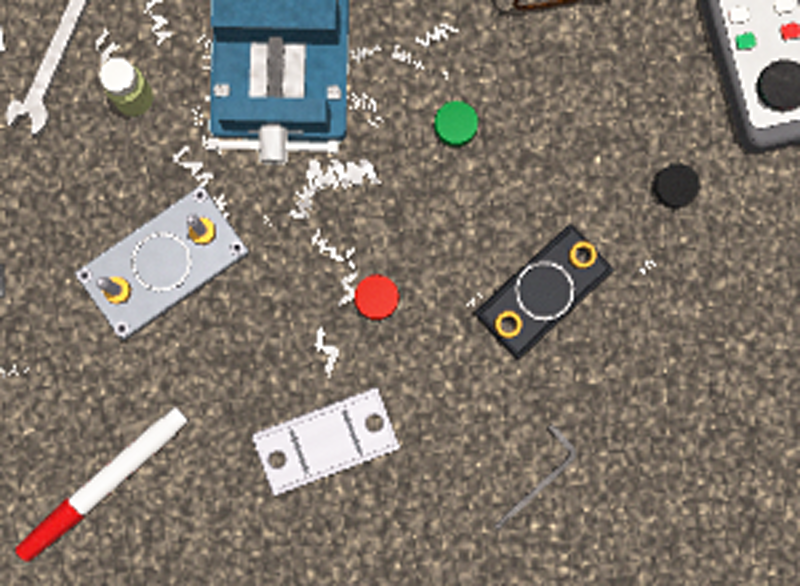

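View pics/b.png

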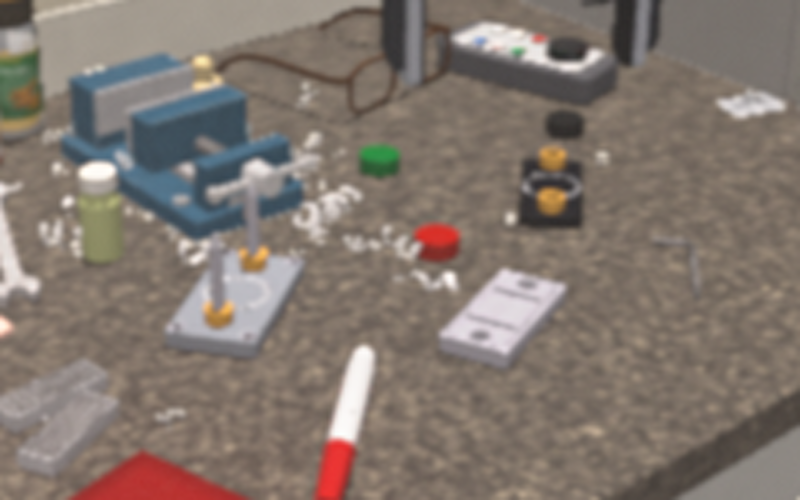

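The picture agrees with the network. In crop a.png, the jig is at about (162,262), red (377,297), green (456,123), black (676,186), the middle plate (545,291) and the cover (326,442). The vial is at (125,85), left of the vice.

```bash
cat >> h.py <<'E'
from scipy.spatial.transform import Rotation as Ro
def go(x,y,z,jaw):
    s=readout.sense(); p=s['eef_pos']; w,a,b,c=s['ee_rot']; R=Ro.from_quat([a,b,c,w]).as_matrix()
    cur=np.degrees(np.arctan2(R[1,1],R[0,1])); tw=(cur-jaw+90)%180-90
    d=R.T@(np.array([x,y,z])-p)/10
    print('t',round(s['time_s'],2),'pos',p.round(1),'jaw',round(cur,2),'F',s['force'].round(1),'g',round(s['grip_width'],3),'-> shift cm',d.round(2),'twist',round(tw,2))
E
python3 - <<'E'
from h import *
go(477,291.3,150,36.2)
c=cam('top'); d=np.load('top0.npy')
v,u=np.mgrid[0:400,0:640]; W=world(c,u,v,d)
for n,(x0,x1,y0,y1) in dict(vice=(560,700,290,420),pins=(450,540,385,475),nearGreen=(560,640,200,300)).items():
    m=(d>0)&(W[...,0]>x0)&(W[...,0]<x1)&(W[...,1]>y0)&(W[...,1]<y1)&(W[...,2]>22)
    print(n,m.sum(), W[m].min(0).round(),W[m].max(0).round()) if m.any() else print(n,0)
    if n=='pins': print(W[m].round(1)[:40])
E
```

```text
t 0.8 pos [237.2 468.4 231.3] jaw 63.14 F [-0.9 -0.5  0.4] g 1.002 -> shift cm [-29.39  -4.96   8.13] twist 26.94
vice 2422 [560. 318.  22.] [700. 399.  66.]
pins 96 [471. 397.  22.] [522. 460.  68.]
[[518.6 406.6  62.3]
 [518.7 405.1  61.9]
 [518.5 403.2  63.2]
 [518.3 401.4  65. ]
 [516.5 406.1  65.3]
 [516.2 404.1  67.6]
 [516.5 402.8  65.7]
 [517.  401.6  63. ]
 [517.8 400.7  58. ]
 [515.1 406.2  64. ]
 [514.8 404.3  66.1]
 [515.  402.9  64.7]
 [515.4 401.6  62.8]
 [516.1 400.7  58. ]
 [517.8 400.6  47.2]
 [521.7 400.8  22.7]
 [513.8 406.6  61.5]
 [513.5 404.6  63.7]
 [513.6 403.1  63.3]
 [514.2 402.   59.6]
 [515.1 401.2  54.1]
 [516.1 400.5  47.9]
 [517.5 400.2  38.5]
 [512.8 405.5  57.3]
 [512.8 403.9  57.5]
 [513.5 402.9  53.3]
 [513.6 401.3  53.1]
 [514.6 400.6  46.4]
 [516.3 400.5  35.6]
 [518.4 397.3  22.5]
 [512.7 405.4  47.3]
 [512.8 403.8  47. ]
 [513.6 402.9  41.8]
 [513.8 401.4  40.7]
 [514.8 400.6  34.4]
 [516.2 400.3  25.1]
 [512.9 405.5  34.9]
 [512.9 403.9  34.9]
 [513.4 402.6  32. ]
 [514.2 401.6  27.1]]
nearGreen 0
```

Call:
step_arm --plan "-5 -1 1 5 100; -10 -2 2 12 100; -15 -3 4 20 100; -20 -4 6 27 100; -25 -5 8 27 70; -29.4 -5 8.1 27 70; -29.4 -5 8.1 27 70; -29.4 -5 8.1 27 70; -29.4 -5 8.1 27 70; -29.4 -5 8.1 27 70"

```text
time_s: 1.8
eef_pos: [475.8, 292.0, 150.7]
ee_rot: [0.0, 0.452, 0.892, 0.0]
force: [-0.0, 0.4, -0.2]
grip_width: 0.699
```

Run:
```python
from h import *
go(477,291.3,20,36.2)
c=cam('wrist'); p,d=cams.capture('wrist'); save('w1',p); print('campos',-c[3].T@c[4])
for t in ('red_button','jig','middle_plate','cover_plate'):
  for r in spotter.regions_of('wrist',t)[:1]:
    v,u=np.nonzero(r['pixels']&(d>0)); W=world(c,u,v,d[v,u])
    rc=cv2.minAreaRect(W[:,:2].astype(np.float32)); print(t,r['conf'],r['extent'],np.median(W,0).round(1),rc)
```

```text
t 1.8 pos [475.8 292.  150.7] jaw 36.25 F [-0.   0.4 -0.2] g 0.699 -> shift cm [-0.13  0.05 13.07] twist 0.05
campos [427.37346189 356.42269662 292.50327555]
red_button 0.88 [318.9, 182.8, 35.9, 34.3] [476.3 294.7  11.3] ((477.13836669921875, 293.8919372558594), (27.737241744995117, 27.992521286010742), 32.93016815185547)
jig 0.91 [453.0, 63.0, 88.6, 125.9] [498.2 428.8  11.2] ((503.0224304199219, 428.513427734375), (59.67951965332031, 89.38408660888672), 36.59413146972656)
middle_plate 0.97 [253.9, 278.1, 60.4, 88.8] [486.6 194.6   8.8] ((472.9540710449219, 198.175537109375), (54.81455993652344, 137.13327026367188), 36.27824020385742)
cover_plate 0.79 [248.2, 80.9, 74.9, 124.9] [383.8 327.1  10.9] ((382.8581237792969, 323.10015869140625), (44.90874481201172, 89.39637756347656), 21.813631057739258)
```

View pics/w1.png

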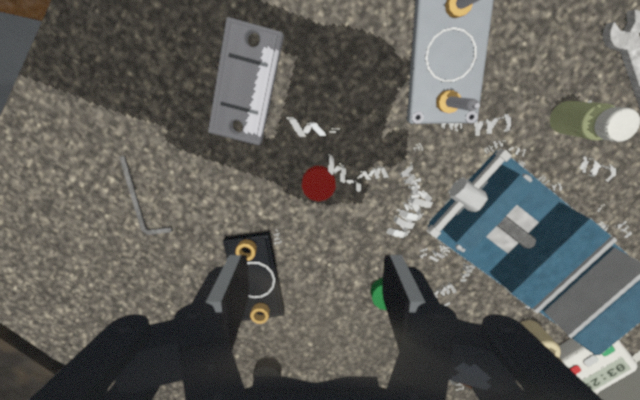

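The wrist view shows the red disc at (319,184), with the jig at the upper right at (453,60). Red agrees between the two cameras to within 2.5 mm. Next I squeeze it, turn 90° and squeeze again to centre it in the jaws.

Call:
step_arm --plan "0 0.1 4 0 60; 0 0.1 8 0 55; 0 0.1 12 0 55; 0 0.1 13.6 0 55; 0 0.1 14.6 0 55; 0 0.1 14.6 0 25; 0 0.1 14.6 0 25; 0 0.1 14.6 0 25; 0 0.1 14.6 0 25; 0 0.1 14.6 0 25" --grip_force 20

```text
time_s: 3.05
eef_pos: [478.0, 291.6, 4.9]
ee_rot: [0.0, 0.453, 0.892, 0.0]
force: [0.2, 0.3, 0.3]
grip_width: 0.321
```

Call:
step_arm --plan "0 0 0 0 60; 0 0 0 0 60; 0 0 0 0 60; 0 0 -3 8 60; 0 0 -4 16 60; 0 0 -4 24 60; 0 0 -4 32 60; 0 0 -4 40 60; 0 0 -4 48 60; 0 0 -4 56 60"

```text
time_s: 4.05
eef_pos: [477.7, 291.5, 44.3]
ee_rot: [-0.0, 0.82, 0.572, -0.0]
force: [-0.2, 1.4, -0.3]
grip_width: 0.6
```

Call:
step_arm --plan "0 0 0 8 60; 0 0 0 16 60; 0 0 0 24 60; 0 0 0 32 60; 0 0 0.5 34 60; 0 0 4 34 60; 0 0 4 34 60; 0 0 4 34 20; 0 0 4 34 20; 0 0 4 34 20"

```text
time_s: 5.05
eef_pos: [478.4, 291.8, 5.6]
ee_rot: [-0.0, 0.951, 0.31, 0.001]
force: [0.1, 0.3, 2.2]
grip_width: 0.323
```

Call:
step_arm --plan "0 0 0 0 20; 0 0 0 0 20; 0 0 0 0 20; 0 0 -5 -8 20; 0 0 -9 -16 20; 0 0 -9 -24 20; 0 0 -9 -32 20; 0 0 -9 -40 20; 0 0 -9 -48 20; 0 0 -9 -56 20"

```text
time_s: 6.05
eef_pos: [477.7, 291.5, 94.6]
ee_rot: [0.0, 0.692, 0.722, 0.0]
force: [-0.9, -0.1, -0.8]
grip_width: 0.32
```

Run:
```python
from h import *
p,d=cams.capture('wrist'); save('w2',p)
go(496.8,430.1,95,36.2)
c=cam('wrist')
from rig import spotter
for r in spotter.regions_of('wrist','jig')[:1]:
    print(r['conf'],r['extent'])
```

```text
t 6.1 pos [477.7 291.5  94.6] jaw 2.86 F [-1.1 -0.5 -0.2] g 0.326 -> shift cm [13.75  2.6  -0.04] twist -33.34
0.78 [382.5, 38.5, 124.7, 76.5]
```

View pics/w2.png

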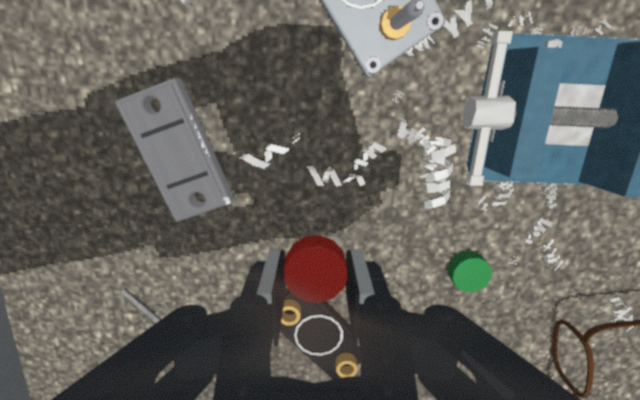

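The button is held in the pads, at (316,268) in the picture. I carry it to the jig.

Call:
step_arm --plan "3 0.6 -1 -8 20; 6 1.2 -1 -16 20; 9 1.8 -1 -24 20; 12 2.3 -1 -33.3 20; 13.75 2.6 -1 -33.3 20; 13.75 2.6 -1 -33.3 20; 13.75 2.6 -1 -33.3 20; 13.75 2.6 -1 -33.3 20"

```text
time_s: 6.95
eef_pos: [498.6, 429.0, 104.4]
ee_rot: [-0.0, 0.459, 0.888, -0.0]
force: [0.2, -0.5, 0.0]
grip_width: 0.32
```

Run:
```python
from h import *
go(496.8,430.1,18,36.2)
```

```text
t 6.95 pos [498.6 429.  104.4] jaw 35.3 F [ 0.2 -0.5  0. ] g 0.32 -> shift cm [ 0.2  -0.08  8.64] twist -0.9
```

Call:
step_arm --plan "0.2 -0.1 2 -0.9 20; 0.2 -0.1 5 -0.9 20; 0.2 -0.1 7 -0.9 20; 0.2 -0.1 8 -0.9 20; 0.2 -0.1 8.4 -0.9 20; 0.2 -0.1 8.6 -0.9 20; 0.2 -0.1 8.6 -0.9 20; 0.2 -0.1 8.6 -0.9 20"

```text
time_s: 7.75
eef_pos: [497.0, 431.1, 19.2]
ee_rot: [0.0, 0.451, 0.892, 0.001]
force: [1.0, 0.1, -0.7]
grip_width: 0.32
```

Call:
step_arm --plan "0 0 0.1 0 20; 0 0 0.1 0 20; 0 0 0.1 0 55; 0 0 0.1 0 55; 0 0 0.1 0 55; 0 0 0.1 0 55"

```text
time_s: 8.35
eef_pos: [496.6, 430.9, 17.3]
ee_rot: [-0.0, 0.451, 0.892, 0.0]
force: [0.4, 0.3, -0.4]
grip_width: 0.554
```

Call:
step_arm --plan "0 0 -2 0 55; 0 0 -5 0 55; 0 0 -9 0 55; 6 -4 -14 0 70; 10 -7 -14 0 80; 14 -7 -14 0 80; 18 -7 -14 0 80; 20 -7 -14 0 80; 20 -7 -14 0 80"

```text
time_s: 9.25
eef_pos: [318.8, 552.9, 157.4]
ee_rot: [-0.0, 0.449, 0.893, 0.0]
force: [0.9, -0.4, -0.9]
grip_width: 0.799
```

```bash
cat >> h.py <<'E'
def top_rect(c,mask,z):
    """project mask contour at height z, min area rect"""
    v,u=np.nonzero(mask); P=np.array([rayz(c,a,b,z)[:2] for a,b in zip(u,v)],np.float32)
    return cv2.minAreaRect(P), P.mean(0)
E
python3 - <<'E'
from h import *
for n in ('top','scene'):
    c=cam(n); p,d=cams.capture(n); save(n+'1',p)
    q=p.astype(int)
    for t,z in (('red_button',24.5),('green_button',12.5),('jig',12),('middle_plate',10),('cover_plate',12)):
        for r in spotter.regions_of(n,t)[:1]:
            v,u=np.nonzero(r['pixels']&(d>0)); W=world(c,u,v,d[v,u])
            if not len(W): continue
            s=abs(W[:,2]-np.median(W[:,2]))<3.0
            rc=cv2.minAreaRect(W[s][:,:2].astype(np.float32))
            print(n,t,round(r['conf'],2),'mean',W[s].mean(0).round(1),'rect',np.round(rc[0],1),np.round(rc[1],1),round(rc[2],1))
    m=(q[...,0]>120)&(q[...,1]<60)&(q[...,2]<60)
    nl,l,st,ce=cv2.connectedComponentsWithStats(m.astype(np.uint8))
    for k in range(1,nl):
        if st[k,4]>60:
            print(n,'redblob',st[k],ce[k].round(1), rayz(c,*ce[k],24.5).round(1))
a=cv2.imread('pics/top1.png')[130:230,170:290]; cv2.imwrite('pics/a2.png',cv2.resize(a,(720,600),interpolation=cv2.INTER_CUBIC))
E
```

```text
top red_button 0.72 mean [495.2 428.7  23.5] rect [495.  428.7] [26.4 27.2] 73.0
top green_button 0.54 mean [592.1 241.8  11.8] rect [592.  241.7] [25.1 24.6] 2.2
top jig 0.68 mean [496.2 430.2  11.1] rect [496.9 430.5] [54.5 99.6] 36.8
top middle_plate 0.95 mean [483.4 183.5   9.4] rect [483.6 183.2] [41.9 86. ] 44.2
top cover_plate 0.68 mean [383.8 322.3  11.2] rect [383.9 321.9] [41.8 84.5] 21.8
top redblob [177  28  13  13 128] [182.9  33.4] [746.2 501.8  24.5]
top redblob [212 170  16  17 207] [219.7 177.9] [495.4 428.9  24.5]
top redblob [  85  232   67   35 1058] [120.  246.7] [376.3 590.   24.5]
top redblob [ 92 265  13  13  64] [ 97.8 271. ] [335.5 624.3  24.5]
top redblob [166 268  25  23 225] [177.6 279. ] [324.9 492.1  24.5]
top redblob [147 293  13  18 100] [153.2 302.2] [286.3 530.5  24.5]
top redblob [125 311  17  14 130] [132.9 318.2] [259.8 562.5  24.5]
scene red_button 0.55 mean [491.9 431.5  26.3] rect [493.1 430.2] [19.3 26.7] 54.4
scene middle_plate 0.76 mean [481.1 187.2  12.5] rect [483.8 184.3] [41.6 90.1] 43.9
scene cover_plate 0.82 mean [382.  326.2  14. ] rect [383.5 323.6] [43.2 87.8] 21.1
scene redblob [454  65  27 105 736] [467.  112.9] [ 655.3 -572.4   24.5]
scene redblob [248 220  10  10  85] [252.2 224.5] [490.4 431.7  24.5]
scene redblob [275 273  11  21 148] [279.8 282.6] [308.9 507.7  24.5]
scene redblob [177 276  66  47 829] [205.1 298.1] [350.8 618.5  24.5]
scene redblob [265 299  18   9  76] [274.6 302.2] [275.4 544.2  24.5]
scene redblob [261 314  18  19 203] [267.8 321.7] [246.9 578.6  24.5]
```

View pics/a2.png

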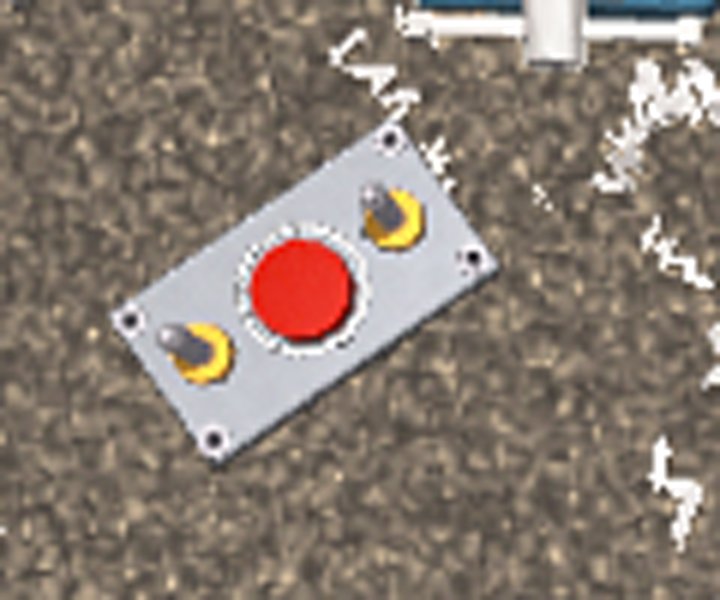

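The red disc sits inside the white circle at crop (302,290). The corner screws are at about (390,139), (474,257), (131,321) and (213,440), so the jig is visible in full.

Run:
```python
from h import *
c=cam('top')
P=np.array([rayz(c,170+(x+.5)/6-.5,130+(y+.5)/6-.5,12)[:2] for x,y in ((390,139),(474,257),(213,440),(131,321))])
print(P.round(1),P.mean(0).round(1))
for a,b in ((0,3),(1,2)): print(np.degrees(np.arctan2(*(P[a]-P[b])[::-1])))
for a,b in ((0,1),(3,2)): print(np.degrees(np.arctan2(*(P[a]-P[b])[::-1])))
a=cv2.imread('pics/top0.png')[165:220,335:395]; g=cv2.imread('pics/top1.png')
# brass collars of middle plate (z=19.5), holes
q=g.astype(int); m=((q[...,2]-q[...,0])>80)&(q[...,1]>100)
n,l,st,ce=cv2.connectedComponentsWithStats(m.astype(np.uint8))
for k in range(1,n):
    if st[k,4]>15 and 165<ce[k][1]<220 and 330<ce[k][0]<400: print(st[k],rayz(c,*ce[k],19.5)[:2].round(1))
go(483.5+1.5,183.4+2,120,44.2)
```

```text
[[541.1 407.1]
 [507.5 381.9]
 [453.4 454.3]
 [486.9 479. ]] [497.2 430.6]
-52.97245105078686
-53.213732258893394
36.80942077780758
36.33245283644134
[374 171  10  10  50] [506.5 159.6]
[346 197  10  10  50] [460.8 207. ]
t 9.85 pos [321.9 550.4 157.3] jaw 36.32 F [-0.3  0.2 -0.9] g 0.798 -> shift cm [-39.07  -8.47   3.73] twist -7.88
```

Call:
step_arm --plan "-5 -1 1 -3 70; -10 -2 2 -7.7 70; -15 -3 3.7 -7.7 70; -20 -4.2 3.7 -7.7 70; -25 -5.3 3.7 -7.7 70; -30 -6.4 3.7 -7.7 70; -35 -7.6 3.7 -7.7 70; -39.1 -8.5 3.7 -7.7 70; -39.1 -8.5 3.7 -7.7 70; -39.1 -8.5 3.7 -7.7 70"

```text
time_s: 10.85
eef_pos: [485.3, 184.3, 120.4]
ee_rot: [-0.0, 0.392, 0.92, 0.0]
force: [-0.0, -0.1, -0.9]
grip_width: 0.705
```

Run:
```python
from h import *
go(485.0,185.4,3,44.0)
```

```text
t 10.85 pos [485.3 184.3 120.4] jaw 43.89 F [-0.  -0.1 -0.9] g 0.705 -> shift cm [ 0.1   0.05 11.74] twist -0.11
```

Call:
step_arm --plan "0.1 0.05 4 -0.1 70; 0.1 0.05 8 -0.1 70; 0.1 0.05 10 -0.1 70; 0.1 0.05 11 -0.1 70; 0.1 0.05 11.5 -0.1 70; 0.1 0.05 11.7 -0.1 70; 0.1 0.05 11.7 -0.1 70; 0.1 0.05 11.7 -0.1 70" --grip_force 40

```text
time_s: 11.65
eef_pos: [485.1, 186.5, 4.1]
ee_rot: [0.001, 0.39, 0.921, 0.0]
force: [-0.3, -0.3, -0.1]
grip_width: 0.696
```

Call:
step_arm --plan "0 0 0 0 30; 0 0 0 0 30; 0 0 0 0 30; 0 0 0 0 30; 0 0 0 0 30; 0 0 0 0 30; 0 0 0 0 30"

```text
time_s: 12.35
eef_pos: [484.9, 186.3, 4.1]
ee_rot: [0.0, 0.39, 0.921, 0.0]
force: [-2.2, -0.5, 6.0]
grip_width: 0.468
```

Run:
```python
from h import *
p,d=cams.capture('wrist'); save('w3',p)
go(498.5,432.6,100,36.7)
```

```text
t 12.4 pos [484.9 186.3   4.1] jaw 44.13 F [-1.8 -1.   7.2] g 0.468 -> shift cm [16.72 18.13 -9.58] twist 7.43
```

View pics/w3.png

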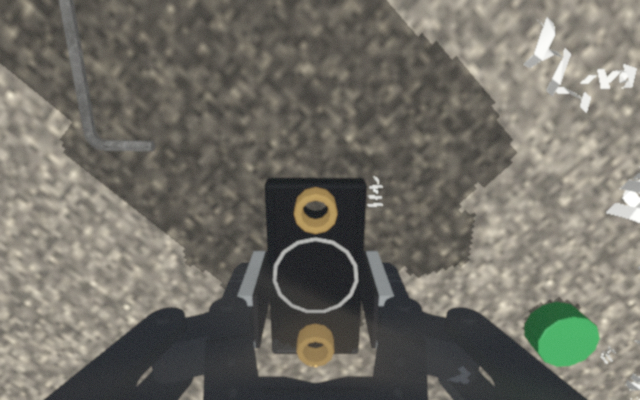

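The plate is gripped across its middle, with the collars at (315,210) and (315,345) and the circle at (315,275). I lift it and carry it to the jig.

Call:
step_arm --plan "0 0 -1 0 30; 0 0 -5 0 30; 0 0 -10 0 30; 3 3.5 -11 2 30; 7 7 -11 5 30; 10 10.5 -11 7.4 30; 13.5 14 -11 7.4 30; 16.5 17.5 -11 7.4 30; 16.8 18.1 -11 7.4 30; 16.8 18.1 -11 7.4 30"

```text
time_s: 13.4
eef_pos: [497.0, 433.6, 112.9]
ee_rot: [-0.0, 0.447, 0.894, -0.0]
force: [0.1, -0.7, -3.1]
grip_width: 0.47
```

Run:
```python
from h import *
p,d=cams.capture('scene'); save('s3',p); c=cam('scene'); p2,d2=cams.capture('wrist'); save('w4',p2)
go(498.1,433.2,100,36.7)
a=cv2.imread('pics/s3.png')[150:270,190:310]; b=cv2.imread('pics/w4.png')
cv2.imwrite('pics/s3c.png',np.hstack([cv2.resize(a,(400,400),interpolation=cv2.INTER_CUBIC),cv2.resize(b[100:400,170:470],(400,400))]))
```

```text
t 13.5 pos [497.5 431.8 113.3] jaw 36.7 F [-0.3 -0.1 -2.7] g 0.47 -> shift cm [0.07 0.14 1.33] twist -0.0
```

View pics/s3c.png

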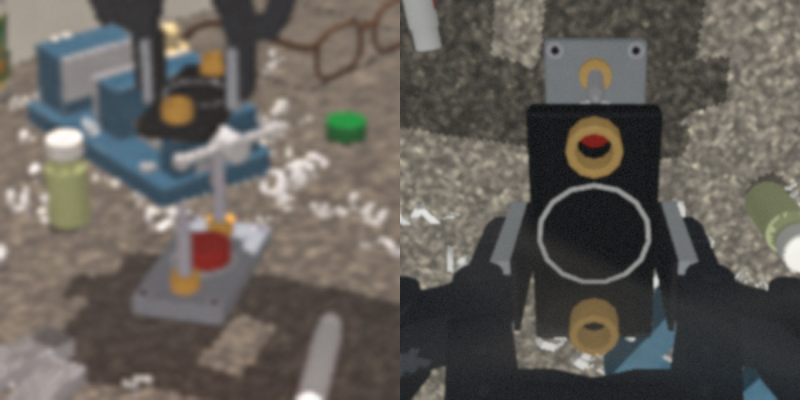

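Right half: the plate collars are centred on column 594, and the far jig screws at 554 and 637 straddle 595.5, so the side alignment is close. I quantify it with the wrist calibration.

Run:
```python
from h import *
c=cam('wrist'); s=readout.sense(); t=s['eef_pos']; th=np.radians(36.7); Y=np.array([np.cos(th),np.sin(th)]); X=np.array([-np.sin(th),np.cos(th)])
g=lambda n,u,v,z:(lambda P:print(n,P[:2].round(1),'rel tool x,y',round((P[:2]-t[:2])@X,2),round((P[:2]-t[:2])@Y,2)))(rayz(c,u,v,z))
print(t.round(1))
g('collar far',315.5,211,128.7);g('collar near',315.9,345,128.7)
g('screw',285.9,137.5,12);g('screw',347.4,137.5,12);g('basecollar',316.6,156,21.5)
g('circle',315.9,100+234*.75,119.2)
go(498.1,433.2,100,36.7)
```

```text
[497.5 431.8 113.3]
collar far [476.6 458.7] rel tool x,y 34.0 -0.65
collar near [514.3 408.6] rel tool x,y -28.69 -0.39
screw [453.7 455.2] rel tool x,y 44.91 -21.05
screw [487.7 480.6] rel tool x,y 44.95 21.38
basecollar [477.3 459.1] rel tool x,y 33.91 0.13
circle [496.9 431.8] rel tool x,y 0.32 -0.43
t 13.5 pos [497.5 431.8 113.3] jaw 36.7 F [-0.3 -0.1 -2.7] g 0.47 -> shift cm [0.07 0.14 1.33] twist -0.0
```

Call:
step_arm --plan "0.03 0.09 1 0 30; 0.03 0.09 2 0 30; 0.03 0.09 3 0 30; 0.03 0.09 3.8 0 30; 0.03 0.09 3.8 0 30; 0.03 0.09 4.2 0 30; 0.03 0.09 4.6 0 30; 0.03 0.09 4.9 0 30; 0.03 0.09 4.9 0 30"

```text
time_s: 14.4
eef_pos: [497.8, 433.6, 63.8]
ee_rot: [-0.0, 0.448, 0.894, -0.0]
force: [0.6, -0.3, -2.3]
grip_width: 0.468
```

Run:
```python
from h import *
p,d=cams.capture('scene'); save('s5',p); p2,d2=cams.capture('wrist'); save('w5',p2)
go(498.5,433,30,36.7)
a=cv2.imread('pics/s5.png')[170:250,210:290]; b=cv2.imread('pics/w5.png')
cv2.imwrite('pics/s5c.png',np.hstack([cv2.resize(a,(400,400),interpolation=cv2.INTER_CUBIC),cv2.resize(b[100:400,170:470],(400,400))]))
```

```text
t 14.5 pos [498.1 433.7  64.4] jaw 36.74 F [ 0.7  0.9 -3.4] g 0.473 -> shift cm [-0.08 -0.01  3.44] twist 0.04
```

View pics/s5c.png

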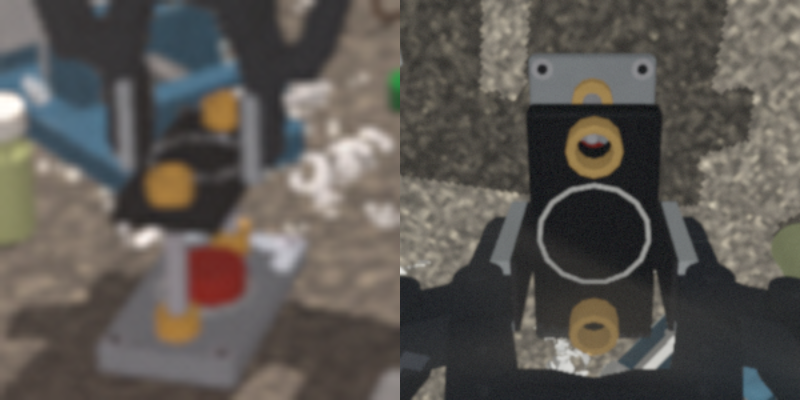

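```bash
cat > rel.py <<'E'
from h import *
def rel(jaw,pts):
    c=cam('wrist'); t=readout.sense()['eef_pos']; th=np.radians(jaw); Y=np.array([np.cos(th),np.sin(th)]); X=np.array([-np.sin(th),np.cos(th)])
    for n,u,v,z in pts:
        P=rayz(c,u,v,z)[:2]-t[:2]; print(n,'tool x,y',round(P@X,2),round(P@Y,2))
E
python3 - <<'E'
from rel import *
f=lambda x,y:((x-400)*.75+170,100+y*.75)
rel(36.7,[('s',*f(542,69),12),('s',*f(642,69),12),('basecollar',*f(592.5,98),21.5),('far',*f(594,148),79.8),('circ',*f(594.5,234),70.3),('pintip',*f(593,142),67)])
E
```

```text
s tool x,y 44.18 -22.37
s tool x,y 44.25 19.5
basecollar tool x,y 34.12 -1.2
far tool x,y 34.0 -0.69
circ tool x,y 0.32 -0.44
pintip tool x,y 31.3 -0.98
```

Call:
step_arm --plan "-0.08 -0.05 0 0 30; -0.08 -0.05 0.5 0 30; -0.08 -0.05 1 0 30; -0.08 -0.05 1.5 0 30; -0.08 -0.05 1.5 0 30"

```text
time_s: 15.0
eef_pos: [497.6, 432.5, 48.1]
ee_rot: [-0.001, 0.448, 0.894, -0.001]
force: [0.2, -0.1, -1.6]
grip_width: 0.47
```

Call:
step_arm --plan "0 0 0.5 0 30; 0 0 1 0 30; 0 0 1.5 0 30; 0 0 1.7 0 30; 0 0 1.7 0 30"

```text
time_s: 15.5
eef_pos: [497.9, 432.7, 31.8]
ee_rot: [-0.0, 0.448, 0.894, -0.0]
force: [0.5, -0.7, -3.0]
grip_width: 0.473
```

Call:
step_arm --plan "0 0 0.1 0 30; 0 0 0.2 0 30; 0 0 0.3 0 30; 0 0 0.3 0 30"

```text
time_s: 15.9
eef_pos: [498.0, 432.7, 29.2]
ee_rot: [-0.0, 0.448, 0.894, -0.0]
force: [-0.2, 0.9, -2.7]
grip_width: 0.47
```

Call:
step_arm --plan "0 0 0.05 0 30; 0 0 0.1 0 30; 0 0 0.1 0 30; 0 0 0.1 0 65; 0 0 0.1 0 65; 0 0 0.1 0 65; 0 0 0.1 0 65; 0 0 -2 0 65; 0 0 -6 0 65; 0 0 -10 0 65"

```text
time_s: 16.9
eef_pos: [497.8, 432.6, 130.2]
ee_rot: [-0.0, 0.448, 0.894, -0.001]
force: [0.2, 0.3, -0.0]
grip_width: 0.653
```

Run:
```python
from h import *
go(592.1+1.4,241.8+2.1,110,10)
```

```text
t 16.9 pos [497.8 432.6 130.2] jaw 36.74 F [ 0.2  0.3 -0. ] g 0.653 -> shift cm [-20.84  -3.61   2.02] twist 26.74
```

Call:
step_arm --plan "-4 -0.7 0 0 60; -8 -1.4 0 0 60; -12 -2.1 0 0 60; -16 -2.8 0 0 60; -19 -3.3 0 0 60; -20.8 -3.6 1 0 60; -20.8 -3.6 2 0 60; -20.8 -3.6 2 0 60; -20.8 -3.6 2 0 60"

```text
time_s: 17.8
eef_pos: [592.9, 245.9, 108.8]
ee_rot: [-0.0, 0.448, 0.894, -0.0]
force: [-0.6, 0.9, -0.0]
grip_width: 0.597
```

Run:
```python
from h import *
go(592.1+1.4,241.8+2.1,4.5,36.7)
p,d=cams.capture('top'); save('t6',p); p2,d2=cams.capture('wrist'); save('w6',p2); 
a=cv2.imread('pics/t6.png')[145:215,180:260]; b=cv2.imread('pics/w6.png')
cv2.imwrite('pics/t6c.png',np.hstack([cv2.resize(a,(456,400),interpolation=cv2.INTER_CUBIC),cv2.resize(b[100:400,170:420],(333,400))]))
```

```text
t 17.8 pos [592.9 245.9 108.8] jaw 36.83 F [-0.6  0.9 -0. ] g 0.597 -> shift cm [-0.2  -0.06 10.43] twist 0.13
```

View pics/t6c.png

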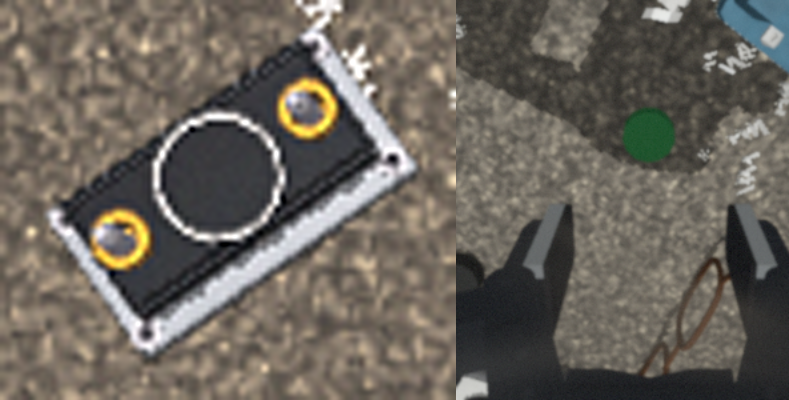

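The middle plate is over both pins, with the pin tips showing in both collars. The green disc at (649,135) lies between the jaw lines.

Call:
step_arm --plan "-0.2 -0.05 4 0 60; -0.2 -0.05 8 0 60; -0.2 -0.05 9.5 0 60; -0.2 -0.05 10.4 0 60; -0.2 -0.05 10.4 0 60; -0.2 -0.05 10.4 0 20; -0.2 -0.05 10.4 0 20; -0.2 -0.05 10.4 0 20; -0.2 -0.05 10.4 0 20; -0.2 -0.05 10.4 0 20" --grip_force 20

```text
time_s: 18.9
eef_pos: [595.4, 242.9, 7.2]
ee_rot: [0.001, 0.448, 0.894, 0.001]
force: [-1.1, 0.5, 6.8]
grip_width: 0.32
```

Call:
step_arm --plan "0 0 0 0 20; 0 0 -4 0 20; 0 0 -8 0 20; 0 0 -11 0 20; 0 0 -13 0 20; 0 0 -13 0 20; 0 0 -13 0 20"

```text
time_s: 19.6
eef_pos: [594.3, 242.6, 135.0]
ee_rot: [-0.0, 0.448, 0.894, -0.0]
force: [0.2, 0.6, -0.7]
grip_width: 0.321
```

Run:
```python
from h import *
go(498.0,432.7,134,36.7)
```

```text
t 19.6 pos [594.3 242.6 135. ] jaw 36.74 F [ 0.2  0.6 -0.7] g 0.321 -> shift cm [21.    3.66  0.1 ] twist 0.04
```

Call:
step_arm --plan "4 0.7 0 0 20; 8 1.4 0 0 20; 12 2.1 0 0 20; 16 2.8 0 0 20; 19 3.3 0 0 20; 21 3.7 0 0 20; 21 3.7 0 0 20; 21 3.7 0 0 20; 21 3.7 0 0 20"

```text
time_s: 20.5
eef_pos: [498.9, 432.0, 134.5]
ee_rot: [-0.0, 0.449, 0.894, -0.001]
force: [0.8, 1.1, -0.1]
grip_width: 0.319
```

Run:
```python
from h import *
go(498.0,432.7,40,36.7)
p,d=cams.capture('scene'); save('s7',p); p2,d2=cams.capture('wrist'); save('w7',p2); 
a=cv2.imread('pics/s7.png')[130:240,200:310]; b=cv2.imread('pics/w7.png')
cv2.imwrite('pics/t7c.png',np.hstack([cv2.resize(a,(400,400),interpolation=cv2.INTER_CUBIC),cv2.resize(b[100:400,170:470],(400,400))]))
```

```text
t 20.5 pos [498.9 432.  134.5] jaw 36.67 F [ 0.8  1.1 -0.1] g 0.319 -> shift cm [ 0.11 -0.01  9.45] twist -0.03
```

View pics/t7c.png

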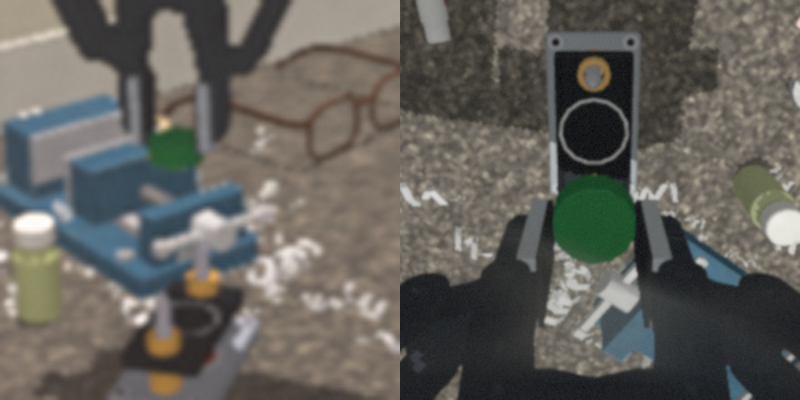

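Run:
```python
from rel import *
p,d=cams.capture('wrist'); c=cam('wrist')
f=lambda x,y:((x-400)*.75+170,100+y*.75)
rel(36.7,[('green',*f(594.5,219),140),('circ',*f(594.5,130),34.5)])
q=p.astype(int); m=(q[...,1]>1.6*q[...,0])&(q[...,1]>1.5*q[...,2])&(q[...,1]>40)
n,l,st,ce=cv2.connectedComponentsWithStats(m.astype(np.uint8)); k=1+st[1:,4].argmax(); print(st[k],ce[k])
v,u=np.nonzero((l==k)&(d>0)); W=world(c,u,v,d[v,u]); print(np.percentile(W[:,2],[5,25,50,75,95]).round(1), W.mean(0).round(1))
rel(36.7,[('greenblob',*ce[k],140)])
w=cv2.imread('pics/w2.png').astype(int); m=(w[...,2]>2*w[...,1])&(w[...,2]>60); n,l,st,ce=cv2.connectedComponentsWithStats(m.astype(np.uint8)); k=1+st[1:,4].argmax(); print('red held',st[k],ce[k])
A=np.c_[W[:,:2],np.ones(len(W))]; print(np.linalg.lstsq(A,W[:,2],rcond=None)[0])
```

```text
green tool x,y 5.28 -0.44
circ tool x,y 1.62 -0.22
[ 284  231   63   65 3169] [315.65446513 262.78573683]
[132.3 138.5 139.1 139.5 140.1] [495.5 436.  138.4]
greenblob tool x,y 6.0 -0.54
red held [ 283  236   65   66 3323] [315.12037316 268.84381583]
[ 8.19119684e-02 -1.15261743e-01  1.48064372e+02]
```

Call:
step_arm --plan "-0.3 0 3 0 20; -0.3 0 6 0 20; -0.3 0 8 0 20; -0.3 0 8.8 0 20; -0.3 0 9.1 0 20; -0.3 0 9.1 0 20"

```text
time_s: 21.25
eef_pos: [500.8, 430.7, 45.0]
ee_rot: [0.0, 0.448, 0.894, 0.0]
force: [0.2, -0.1, -0.2]
grip_width: 0.318
```

Call:
step_arm --plan "0 0 0.1 0 20; 0 0 0.1 0 20; 0 0 0.1 0 20"

```text
time_s: 21.55
eef_pos: [500.5, 430.8, 43.9]
ee_rot: [0.0, 0.448, 0.894, 0.0]
force: [-0.1, -0.3, -0.0]
grip_width: 0.321
```

Call:
step_arm --plan "0 0 0.1 0 20; 0 0 0.15 0 20; 0 0 0.15 0 20"

```text
time_s: 21.85
eef_pos: [500.3, 430.7, 41.9]
ee_rot: [0.0, 0.448, 0.894, 0.0]
force: [-0.4, 0.5, 0.7]
grip_width: 0.319
```

Call:
step_arm --plan "0 0 0.1 0 20; 0 0 0.1 0 20; 0 0 0.1 0 20"

```text
time_s: 22.15
eef_pos: [500.4, 430.7, 41.7]
ee_rot: [0.0, 0.448, 0.894, 0.0]
force: [-1.7, -1.4, 6.4]
grip_width: 0.317
```

Contact. Now I release and retreat towards the cover.

Call:
step_arm --plan "0 0 0.1 0 50; 0 0 0.1 0 50; 0 0 0.1 0 50; 0 0 0.1 0 50; 0 0 -2 0 50; 0 0 -6 0 60; 0 0 -9 0 70; 0 -4 -9 5 70; 0 -8 -9 10 70; 0 -12 -9 14.8 70"

```text
time_s: 23.15
eef_pos: [402.8, 357.9, 130.7]
ee_rot: [0.0, 0.561, 0.828, 0.0]
force: [0.8, -0.9, 0.8]
grip_width: 0.698
```

Run:
```python
from h import *
c=cam('top'); p,d=cams.capture('top'); save('t8',p)
for t in ('green_button','cover_plate','middle_plate'):
    for r in spotter.regions_of('top',t)[:1]:
        v,u=np.nonzero(r['pixels']&(d>0)); W=world(c,u,v,d[v,u]); s=abs(W[:,2]-np.median(W[:,2]))<3
        rc=cv2.minAreaRect(W[s][:,:2].astype(np.float32)); print(t,round(r['conf'],2),W[s].mean(0).round(1),np.round(rc[0],1),np.round(rc[1],1),rc[2], np.percentile(W[:,2],[5,50,95]).round(1))
        if t!='cover_plate':
            W=W[s]; A=np.c_[W[:,:2]-W[:,:2].mean(0),np.ones(len(W))]; print('slope',np.linalg.lstsq(A,W[:,2],rcond=None)[0][:2].round(3))
go(383.9+1.4,321.9+2.1,100,21.9)
a=cv2.imread('pics/t8.png'); cv2.imwrite('pics/t8c.png',np.hstack([cv2.resize(a[145:215,180:260],(400,350),interpolation=cv2.INTER_CUBIC),cv2.resize(a[216:286,240:320],(400,350),interpolation=cv2.INTER_CUBIC)]))
```

```text
green_button 0.62 [498.6 430.1  46.1] [498.9 429.8] [27.1 26.6] 0.9664880633354187 [42.2 46.1 48.7]
slope [0.028 0.006]
cover_plate 0.74 [377.3 316.   11.3] [377.  307.8] [35.4 79.9] 44.10663604736328 [ 6.3 11.4 14.3]
middle_plate 0.8 [507.6 428.7  33.6] [503.8 433. ] [36.9 87.8] 29.013490676879883 [30.7 33.9 44.5]
slope [-0.015 -0.013]
t 23.35 pos [404.2 358.9 131.4] jaw 21.97 F [ 0.2 -0.5  0.4] g 0.703 -> shift cm [-2.53 -3.07  3.13] twist 0.07
```

View pics/t8c.png

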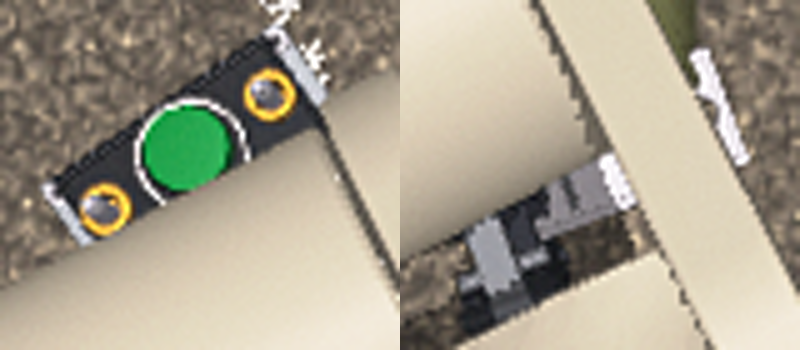

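The green disc lies flat within the white circle, at (187,147), with both pins through the collars. Next is the cover.

Call:
step_arm --plan "-2.5 -3.1 3 0 70; -2.5 -3.1 7 0 70; -2.5 -3.1 10 0 70; -2.5 -3.1 11.5 0 70; -2.5 -3.1 12.4 0 70; -2.5 -3.1 12.7 0 70; -2.5 -3.1 12.7 0 70; -2.5 -3.1 12.7 0 70" --grip_force 45

```text
time_s: 24.15
eef_pos: [385.4, 324.5, 4.6]
ee_rot: [0.0, 0.56, 0.829, 0.001]
force: [0.7, 0.4, 0.4]
grip_width: 0.699
```

Run:
```python
from h import *
go(385.3,324,5,21.8)
```

```text
t 24.15 pos [385.4 324.5   4.6] jaw 21.95 F [0.7 0.4 0.4] g 0.699 -> shift cm [-0.04 -0.03 -0.04] twist 0.15
```

Call:
step_arm --plan "0 0 0 0.1 30; 0 0 0 0.1 30; 0 0 0 0.1 30; 0 0 0 0.1 30; 0 0 0 0.1 30; 0 0 0 0.1 30"

```text
time_s: 24.75
eef_pos: [385.1, 324.3, 4.8]
ee_rot: [0.0, 0.56, 0.828, 0.001]
force: [-1.9, 0.2, 6.3]
grip_width: 0.474
```

Call:
step_arm --plan "0 0 0 0 30; 0 0 -1 0 30; 0 0 -5 0 30; 0 0 -9 0 30; 0 0 -12 0 30; 0 0 -13 0 30; 0 0 -13 0 30; 0 0 -13 0 30"

```text
time_s: 25.55
eef_pos: [384.0, 323.7, 132.4]
ee_rot: [-0.001, 0.56, 0.828, -0.001]
force: [-0.3, -0.3, -3.7]
grip_width: 0.471
```

Run:
```python
from h import *
go(498.0,432.7,135,36.7)
```

```text
t 25.55 pos [384.  323.7 132.4] jaw 21.84 F [-0.3 -0.3 -3.7] g 0.471 -> shift cm [ 5.88 14.64 -0.3 ] twist -14.86
```

Call:
step_arm --plan "1 2.5 0 -4 30; 2 5 0 -8 30; 3 7.5 0 -12 30; 4.2 10.5 0 -14.9 30; 5.3 13.5 0 -14.9 30; 5.9 14.6 0 -14.9 30; 5.9 14.6 0 -14.9 30; 5.9 14.6 0 -14.9 30; 5.9 14.6 2 -14.9 30; 5.9 14.6 2 -14.9 30"

```text
time_s: 26.55
eef_pos: [496.5, 431.9, 110.9]
ee_rot: [-0.002, 0.448, 0.894, -0.003]
force: [0.1, 0.4, -3.9]
grip_width: 0.471
```

Run:
```python
from h import *
p2,d2=cams.capture('wrist'); save('w9',p2)
go(498.0,432.7,100,36.7)
b=cv2.imread('pics/w9.png')
cv2.imwrite('pics/w9c.png',cv2.resize(b[100:400,170:470],(600,600),interpolation=cv2.INTER_CUBIC))
```

```text
t 26.6 pos [497.2 432.3 112.5] jaw 36.73 F [-0.3  0.9 -2.7] g 0.473 -> shift cm [-0.02  0.1   1.25] twist 0.03
```

View pics/w9c.png

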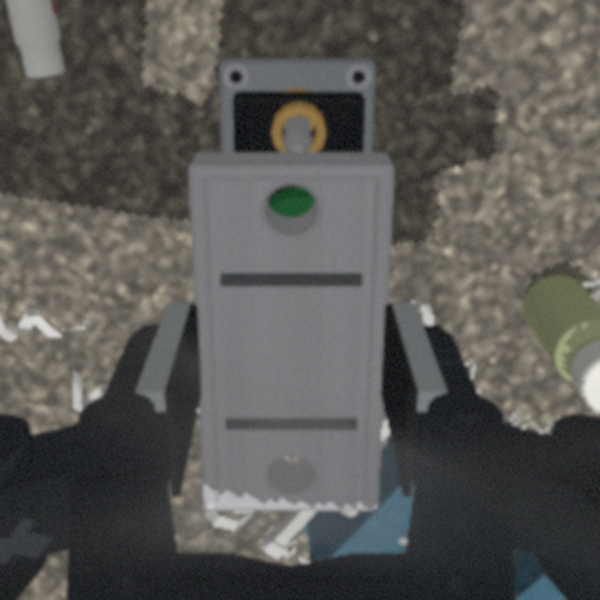

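Run:
```python
from rel import *
f=lambda x,y:(170+x/2-.25,100+y/2-.25)
rel(36.7,[('s',*f(236,77),12),('s',*f(358,77),12),('collar mid',*f(299,128),44),('pin tip',*f(297,150),60),('far',*f(291,209),119.7),('near',*f(291,472),119.7),('m1',*f(291,280),119.7),('m2',*f(291,424),119.7),('endfar',*f(291,163),119.7)])
```

```text
s tool x,y 44.54 -20.04
s tool x,y 44.63 21.93
collar mid tool x,y 33.81 1.45
pin tip tool x,y 30.98 0.77
far tool x,y 33.88 -0.76
near tool x,y -30.54 -0.65
m1 tool x,y 18.11 -0.73
m2 tool x,y -17.47 -0.67
endfar tool x,y 43.56 -0.78
```

Call:
step_arm --plan "-0.05 0.11 1 0 30; -0.05 0.11 2 0 30; -0.05 0.11 3 0 30; -0.05 0.11 3.7 0 30; -0.05 0.11 3.7 0 30; -0.05 0.11 3.7 0 30"

```text
time_s: 27.2
eef_pos: [499.5, 433.5, 76.9]
ee_rot: [0.0, 0.448, 0.894, 0.0]
force: [0.9, 0.3, -3.4]
grip_width: 0.474
```

Run:
```python
from h import *
p2,d2=cams.capture('wrist'); save('w10',p2); p,d=cams.capture('scene'); save('s10',p)
go(498.0,432.7,52,36.7)
b=cv2.imread('pics/w10.png'); a=cv2.imread('pics/s10.png')
cv2.imwrite('pics/w10c.png',np.hstack([cv2.resize(b[100:360,210:420],(464,574),interpolation=cv2.INTER_CUBIC),cv2.resize(a[160:260,225:283],(333,574),interpolation=cv2.INTER_CUBIC)]))
```

```text
t 27.3 pos [499.7 433.6  77.3] jaw 36.74 F [ 0.7  1.1 -2.8] g 0.473 -> shift cm [ 0.03 -0.19  2.53] twist 0.04
```

View pics/w10c.png

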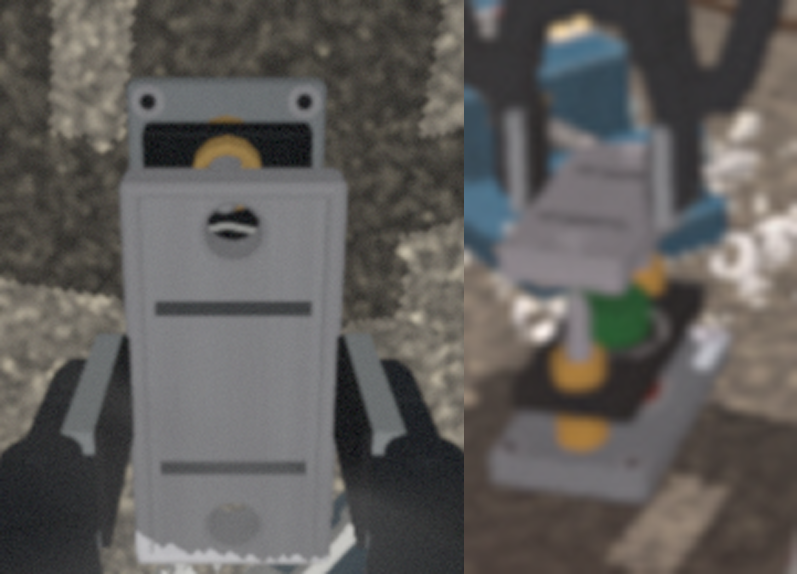

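The cover's far hole is at (233,230), while the jig centre line from the screws is at 226. The shift is about 2 mm too far, matching the readout, so I correct by −1.8 mm.

Call:
step_arm --plan "0 -0.18 0 0 30; 0 -0.18 0 0 30; 0 -0.18 0.4 0 30; 0 -0.18 0.8 0 30; 0 -0.18 0.8 0 30; 0 -0.18 0.8 0 30"

```text
time_s: 27.9
eef_pos: [498.0, 432.3, 68.6]
ee_rot: [-0.0, 0.448, 0.894, -0.0]
force: [-0.2, 0.7, -3.0]
grip_width: 0.476
```

Run:
```python
from h import *
p2,d2=cams.capture('wrist'); save('w11',p2); p,d=cams.capture('scene'); save('s11',p)
go(498.0,432.7,52,36.7)
b=cv2.imread('pics/w11.png'); a=cv2.imread('pics/s11.png')
cv2.imwrite('pics/w11c.png',np.hstack([cv2.resize(b[100:360,210:420],(464,574),interpolation=cv2.INTER_CUBIC),cv2.resize(a[160:260,225:283],(333,574),interpolation=cv2.INTER_CUBIC)]))
```

```text
t 28.0 pos [498.1 432.4  68.9] jaw 36.74 F [-0.   0.1 -3.2] g 0.471 -> shift cm [0.03 0.01 1.69] twist 0.04
```

View pics/w11c.png

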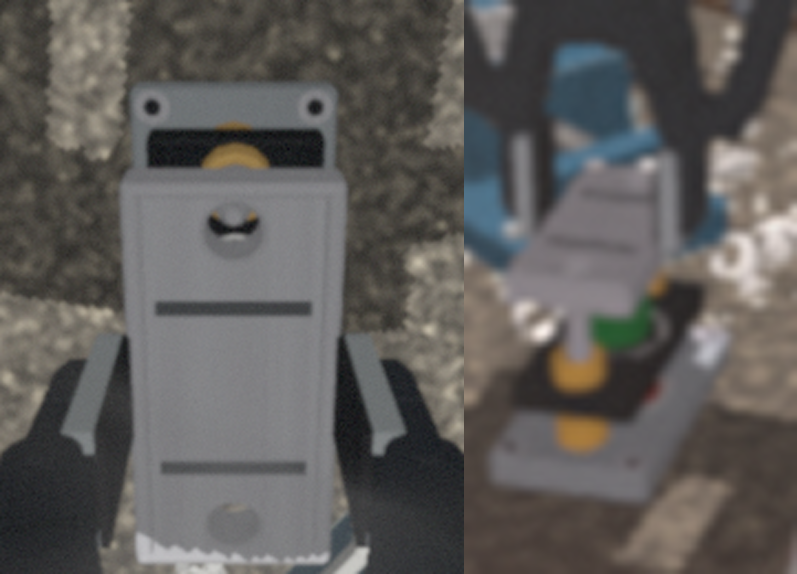

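The pin nose shows centred in the far hole at (233,213). I lower the cover in small steps.

Call:
step_arm --plan "0 0 0.3 0 30; 0 0 0.6 0 30; 0 0 0.6 0 30"

```text
time_s: 28.3
eef_pos: [497.8, 432.2, 62.1]
ee_rot: [-0.0, 0.448, 0.894, -0.0]
force: [-0.5, -0.3, -3.4]
grip_width: 0.466
```

Call:
step_arm --plan "0 0 0.3 0 30; 0 0 0.6 0 30; 0 0 0.8 0 30; 0 0 0.8 0 30"

```text
time_s: 28.7
eef_pos: [497.9, 432.2, 54.3]
ee_rot: [-0.0, 0.448, 0.894, -0.0]
force: [1.1, -0.1, -3.2]
grip_width: 0.471
```

Call:
step_arm --plan "0 0 0.1 0 30; 0 0 0.2 0 30; 0 0 0.2 0 30; 0 0 0.2 0 30"

```text
time_s: 29.1
eef_pos: [498.0, 432.3, 52.8]
ee_rot: [0.0, 0.448, 0.894, 0.0]
force: [-0.6, -0.1, -3.1]
grip_width: 0.467
```

Call:
step_arm --plan "0 0 0.1 0 30; 0 0 0.1 0 30; 0 0 0.1 0 30"

```text
time_s: 29.4
eef_pos: [498.1, 432.4, 51.9]
ee_rot: [0.0, 0.448, 0.894, 0.0]
force: [0.6, 0.7, -2.5]
grip_width: 0.472
```

Call:
step_arm --plan "0 0 0.06 0 30; 0 0 0.06 0 30; 0 0 0.06 0 65; 0 0 0.06 0 65; 0 0 0.06 0 65; 0 0 0.06 0 65; 0 0 -2 0 65; 0 0 -6 0 65; 0 0 -10 0 65; 0 0 -12 0 65"

```text
time_s: 30.4
eef_pos: [498.8, 432.9, 175.8]
ee_rot: [0.001, 0.448, 0.894, 0.002]
force: [1.0, 0.1, -0.4]
grip_width: 0.652
```

Call:
step_arm --plan "-4 -4 0 0 65; -8 -8 0 0 65; -11 -11 0 0 65; -14 -14 0 0 65; -17 -16 0 0 65; -20 -16 0 0 65; -20 -16 0 0 65; -20 -16 0 0 65"

```text
time_s: 31.2
eef_pos: [489.5, 176.3, 171.8]
ee_rot: [-0.0, 0.449, 0.894, 0.0]
force: [-0.2, -0.1, -0.2]
grip_width: 0.652
```

Run:
```python
from h import *
print(readout.sense()['eef_pos'])
for n in ('top','scene'):
  c=cam(n); p,d=cams.capture(n); save(n+'9',p)
  for t in ('cover_plate','middle_plate','black_button','vial','jig','green_button'):
    for r in spotter.regions_of(n,t)[:1]:
        v,u=np.nonzero(r['pixels']&(d>0)); W=world(c,u,v,d[v,u])
        if len(W)<5: continue
        s=abs(W[:,2]-np.median(W[:,2]))<3; W2=W[s]
        rc=cv2.minAreaRect(W2[:,:2].astype(np.float32)); A=np.c_[W2[:,:2]-W2[:,:2].mean(0),np.ones(len(W2))]
        print(n,t,round(r['conf'],2),W2.mean(0).round(1),np.round(rc[0],1),np.round(rc[1],1),round(rc[2],1),'slope',np.linalg.lstsq(A,W2[:,2],rcond=None)[0][:2].round(3))
a=cv2.imread('pics/top9.png'); b=cv2.imread('pics/scene9.png')
cv2.imwrite('pics/f.png',np.hstack([cv2.resize(a[95:215,180:260],(373,560),interpolation=cv2.INTER_CUBIC),cv2.resize(b[175:265,195:263],(423,560),interpolation=cv2.INTER_CUBIC)]))
```

```text
[489.46646965 176.28833651 171.77792813]
top cover_plate 0.56 [497.1 430.1  58. ] [497.2 430.3] [42.9 86.2] 36.6 slope [ 0.001 -0.002]
top middle_plate 0.59 [481.8 418.5  32.8] [481.9 418.8] [ 3.3 83.2] 36.4 slope [0.11  0.087]
top vial 0.86 [601.  447.8  49.2] [601.3 448. ] [ 4.4 17.7] 46.6 slope [0.268 0.28 ]
top jig 0.86 [489.3 413.   10.9] [487.4 414.9] [ 47.7 109.6] 60.0 slope [0.009 0.004]
scene cover_plate 0.97 [494.6 433.8  60.9] [498.1 430.7] [42.6 90.4] 37.1 slope [ 0.008 -0.001]
scene middle_plate 0.86 [480.7 440.9  36.2] [496.3 431.9] [40.9 87.4] 35.7 slope [ 0.005 -0.003]
scene black_button 0.48 [552.5 100.9  13.9] [552.7  99.7] [26.7 25.7] 71.2 slope [ 0.042 -0.078]
scene vial 0.79 [599.2 460.6  34.7] [598.5 460.4] [22.   9.6] 58.0 slope [-0.033  0.029]
scene jig 0.81 [478.4 442.9  14. ] [495.9 433.7] [54.  98.7] 37.0 slope [ 0.006 -0.001]
```

View pics/f.png

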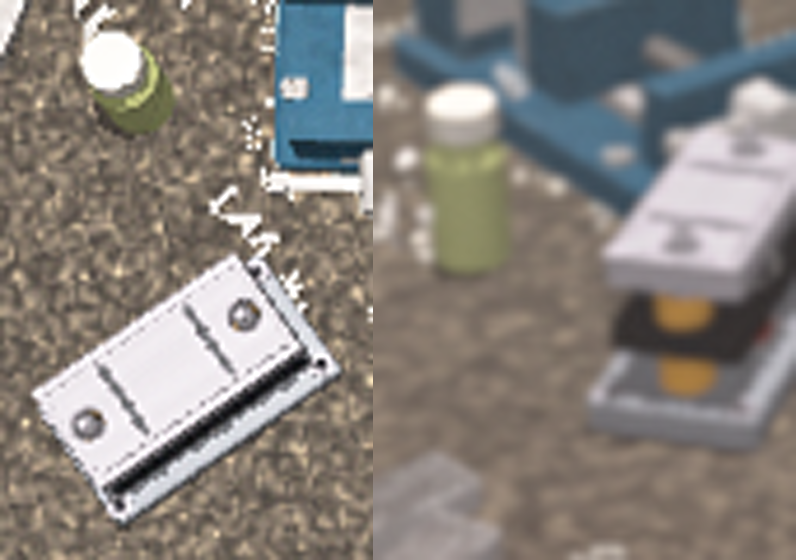

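The cover is flat over both pins, which show in its holes at (88,425) and (244,316). Its top reads 58 mm with the camera's usual −1 mm, and the slope is about 0. The vial stands upright at (130,85).

```bash
python3 -c "
from h import *
print(workorder.finish_job())"
```

```text
the job is handed in; nothing more can be done
None
```

The jig is loaded in the order asked and the job was handed in at about 32 s: red button, middle plate with its collars up, green button, then the cover over both pins.

**Last checks**
- **Cover:** the top camera reads its top face at 58.0 mm, where 59 mm is nominal. That camera reads about 1 mm low on most faces. The slope is about 0.002, and both pins show in the holes.
- **Middle plate:** it lay over both pins and looked flat. The scene camera showed a slope of about 0.005.
- **Green button:** it was about 1.7 mm off the circle's centre when placed, but inside the circle. It is hidden under the cover now.
- **Red button:** it was about 2 mm off centre when placed, also inside its circle.
- **Bystanders:** the vial is upright where it stood. The black button is where it lay to within about 2 mm of camera scatter; the top camera did not report it in the last look, as the arm was probably in the way, so only the scene camera confirms it.
- **Forces:** the largest force read at the end of a move was about 7 N.

**What disagreed**
- The top camera's positions differed from the arm's by about 1.4 mm in x and 2.1 mm in y, so I corrected for that.
- The wrist camera's alignment estimates differed from the top camera's by about 1 mm. I made the last alignment before each plate went down by looking at the pins against the holes.

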